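# Clamp the heatsink board in the sprung board holder

### The arm

A 6-joint arm with a two-finger parallel gripper is mounted at the origin on the work surface. World frame = base frame: x ahead of the robot, y to its left, z up, the work surface at z = 0. Lengths are in m, angles in rad, forces in N, time in s.
With the tool pointing down it reaches from about 0.375 to 0.9 m from the base axis. Payload 3.1 kg.
Tool frame: the origin (TCP) lies where the fingers leave the gripper's body, on its centre line; the fingertips stand 73 mm ahead of it and the grasp point (between the pads) lies 54 mm ahead of it; z points along the fingers, y is the line along which they close (so a half turn about z gives the same grasp; the last joint's range is limited). The gripper opens to 85 mm and grips with 20 to 120 N. Pads are 22 mm wide; open, the fingers measure 114 mm over their backs; the gripper's body (76 mm by 85 mm) begins 54 mm behind the grasp point. The pads swing forward as they close: fully open they stand 13 mm farther back than shut.
Start: joints at [1.075, 0.527, 1.433, -0, 1.181, -0.178], TCP at [0.195, 0.594, 0.304] pointing down, gripper open.
Joint ranges: [-3.08, 3.08], [-0.75, 2.2], [0.22, 2.44], [-1.43, 4.57], [0, 2.65], [-2.85, 2.85]. Speed limits (rad/s): [2.79, 2.79, 3.14, 3.14, 3.14, 3.14].

### API

Orientations are given as a unit quaternion [x, y, z, w].
In Python, from station import manip gives the robot as it stands.
- The arm moves only by the shell command python3 -m crank 'ROWS' [FORCE]. ROWS is JSON, a list of rows, each an object with "dp": the shift along the tool's x, y, z normalised to -1 to 1, where 1 is 50 cm, a list of three; "delta_rot": the turn, a rotation vector about the tool's x, y, z normalised to -1 to 1, where 1 is 2 pi rad, a list of three; "fingers": the opening, from -1 (shut) to 1 (fully open). A call has 1 to 12 rows; each row shifts and turns the commanded pose from where the row before left it, along the tool's axes as they then stand; what a row does not reach is not made up. A row lasts 1/12 s, in which the tool goes at most 41.7 mm and 7.16 degrees, less where a joint would pass 70% of its speed; a pose out of reach is approached as far as the arm can. A call with a number of a shift or a turn outside -1 to 1 is refused whole. A call with a gripper value outside its range is refused whole. The fingers move at their own pace and stop on an object; FORCE is the grip in N (left out, the last holds). Time passes only in rows, so rows that do not move let the fingers close. It gives the time, the measured TCP pose, the force, the opening and the grip force at its end, in the units of the state.
- manip.sense(): the state, without advancing time (a new reading comes with each control period).
- manip.snapshot(name): name is "scene" or "top" or "wrist"; returns (picture, depth): 480x640x3 uint8, red, green, blue; 480x640 float32, m along the optical axis (not along the pixel's ray), 0 where there is no reading.
- manip.camera_model(name): a dict with "fx", "fy", "cx", "cy" (pixels), "origin" and "attitude" of the camera in the world. Camera axes: x right, y up, looking along -z (the intrinsics and any distortion apply to the point x, -y, -z); pixel columns grow to the right and rows downward; lengths in m; the calibration is good to about 2 mm. A picture is of the moment at which its call begins: read the wrist's pose just before it. camera_model takes no time and is no camera call; for the wrist camera it gives the pose at the moment of the call.
- manip.sign_off(): hands the job in; it is judged then, once.
The state is a dict: "t": time; "q": joint angles; "qd": joint speeds; "tau": joint torques, N m; "tcp_pos": TCP position; "tool_rot": TCP orientation; "force": force on the tool from outside, world axes, zero at the start; "ft_torque": the same for the moment, N m; "finger_gap": opening from 0.0 (shut) to 1.0 (fully open); "gripper_force": force on a finger pad.
Only numpy, scipy, OpenCV 4.12 (cv2) and the standard library are available. Lean on these libraries where they do the work, as an engineer would, in place of code of your own. Each camera call takes 0.05 s, during which the arm holds its last target. There are 200 camera calls.

### The job

Pick up the circuit board that carries the finned metal heatsink and clamp it in the board holder: push the holder's sprung curved arm well back with the board's own long edge against the upright pin, lower the board flat onto the deck, set its opposite long edge flush against the fixed edge, about centred along it, and let go so that the arm springs against the board and holds it. Leave the other board (the one with four capacitors) where it is.

Things in the scene. Friction and masses are not known exactly. Their poses are not given: they have to be found in the camera images.
- heatsink (a point): Centre of the finned aluminium heatsink (50 along x, 38 along y, 44 tall, flat outer fins facing +-y) amid the loose green board to clamp: 70 (x) by 110 (y, long edges) by 6 mm thick, 0.2 kg, lying on the bench. The point is 28 mm above the board's underside, 22 mm below the heatsink's top; grip it here across the 38 mm. z up. Either way round will do.
- seat (a point): Point on the fixed holder's flat deck (12 mm above the bench) under the middle of the clamped board, whose x, y (or turned half round) match these axes. x points to the fixed edge, a dark bar along y: inner face at x = 35 mm, 110 long (y -55 to 55), 14 wide, 12 mm above the deck. z up. Bring the board in level, underside 15 to 25 mm above the deck, its -x edge on the pin's edge side.
- clip (a joint): Sprung curved steel arm, pivot at x -45, y 105 mm (seat axes), ending in an upright pin 12 mm thick, up to 40 mm above the deck. 0 = rest, pin centre x -23, y 0 (52 mm gap to the edge, board is 70). Grows as the pin is pushed to -x: 0.17 clamped (pin x -41), 0.28 12 mm farther, stop 0.6. 4-6 N; springs back when let go: take it 5 mm or more past clamped with the board's edge, lower there.
- capacitors (a point): Middle of the other loose board, to be left alone: same 70 x 110 x 6 mm plate, but with four upright black capacitors (24 mm thick, 34 mm tall) and no heatsink. The point lies 23 mm above its underside, z up. The two boards lie side by side on the bench and may have changed places.
Things that resemble listed ones, but are neither listed nor needed, are in the scene too. What is shaped like the part that bears heatsink but orange or red is not meant.

How it is judged:
By the outcome, as a careful person would: the job done as asked, in the order asked, and still so for the second after the job is handed in, with the robot touching nothing.
It also fails if it takes over 38 s, if anything falls off the work surface, if the arm or the gripper's body presses on something with over 40 N, if the wrist force passes 120 N, or if a joint passes its speed limit or range.

## Working session

There is one attempt and no reset: what is moved stays moved. The work goes in short steps, Python scripts to look and compute and a shell command to move; the robot and the scene stay as the last step left them, time stands still between calls to the robot, and variables do not carry over. Pictures are saved under pics/ and viewed, at most 10 in all, crops included, and the job is handed in when it is done.

```bash
mkdir -p pics; ls
python3 - <<'E'
from station import manip
import cv2,numpy as np
for n in("scene","top"):
    p,d=manip.snapshot(n); cv2.imwrite(f"pics/{n}0.png",p[:,:,::-1]); np.savez(f"pics/{n}0.npz",p=p,d=d)
    print(n,manip.camera_model(n),(d>0).mean())
print(manip.sense())
E
```

```text
pics
scene {'fx': 528.8436561871251, 'fy': 528.8436561871251, 'cx': 323.7083498791579, 'cy': 239.74494264297073, 'origin': array([1.02435373, 0.32291419, 0.96517045]), 'attitude': array([0.13500785, 0.27189094, 0.85453217, 0.4214534 ])} 0.9958268229166667
top {'fx': 483.91134189174954, 'fy': 483.91134189174954, 'cx': 323.7486741736043, 'cy': 244.5337577234149, 'origin': array([ 0.41234505, -0.04569414,  1.33257905]), 'attitude': array([ 0.03297796, -0.03154882, -0.69981968,  0.71286011])} 0.9958854166666666
{'t': 0.1, 'q': array([ 1.07552065e+00,  5.28372167e-01,  1.43375459e+00, -8.18719860e-06,
        1.18141255e+00, -1.78474327e-01]), 'qd': array([-6.62147785e-05, -1.41390458e-03, -2.53213409e-03,  3.58640657e-04,
       -1.64988028e-03,  9.43568899e-05]), 'tau': array([-1.25727606e-04, -4.43304312e+01, -1.78585517e+01, -2.65087947e-04,
        3.89688037e-03,  1.71320204e-05]), 'tcp_pos': array([0.19442388, 0.59346742, 0.3030382 ]), 'tool_rot': array([ 1.57737495e-01,  9.87480600e-01, -9.19870763e-04, -3.18150377e-04]), 'force': array([-0.17551236,  0.19684802,  0.15524471]), 'ft_torque': array([0.04173841, 0.03395338, 0.02561748]), 'gripper_force': 0.0, 'finger_gap': 1.003484311972751}
```

View pics/top0.png

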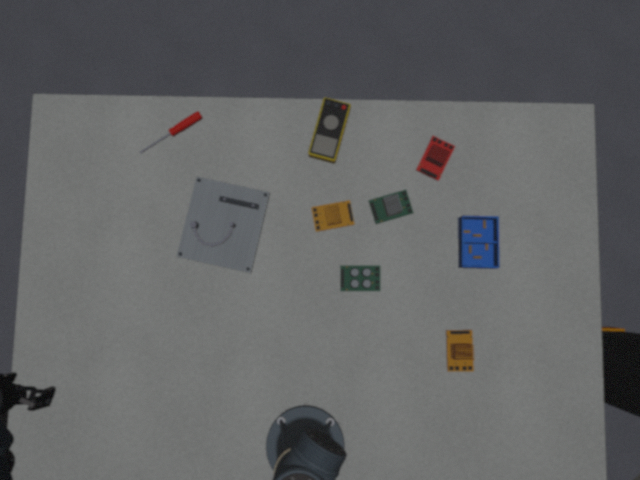

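View pics/scene0.png

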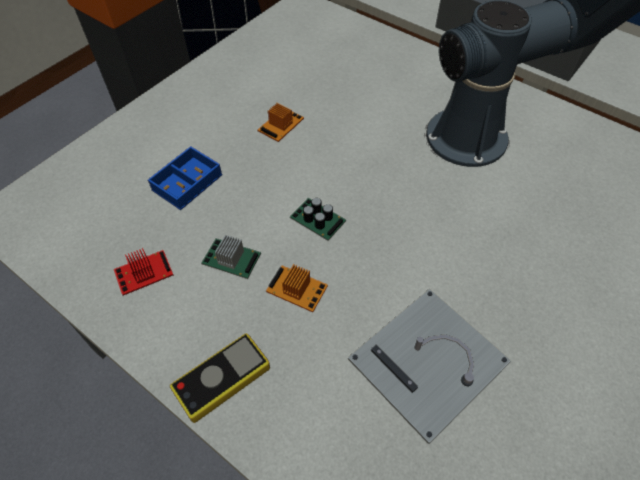

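The top view shows the heatsink board at (391,206), the capacitor board at (360,278), and the holder with its bar at (239,202), pin at (234,225) and pivot at (194,225). The scene view confirms this, with the heatsink board at (231,255).

```bash
cat > h.py <<'E'
import numpy as np,cv2
from scipy.spatial.transform import Rotation as R
from station import manip
def ray(cm,uv,z):
    uv=np.atleast_2d(uv).astype(float)
    d=np.c_[(uv[:,0]-cm['cx'])/cm['fx'],-(uv[:,1]-cm['cy'])/cm['fy'],-np.ones(len(uv))]
    d=R.from_quat(cm['attitude']).apply(d); o=np.array(cm['origin'])
    return o+d*((z-o[2])/d[:,2])[:,None]
def blobs(mask,lo,hi=1e9):
    c,_=cv2.findContours(mask.astype(np.uint8),cv2.RETR_EXTERNAL,cv2.CHAIN_APPROX_NONE)
    return [k[:,0,:] for k in c if lo<cv2.contourArea(k)<hi]
def rect(xy):
    (c,s,a)=cv2.minAreaRect((np.asarray(xy)[:,:2]*1000).astype(np.float32))
    if s[0]<s[1]: s=s[::-1]; a+=90
    return np.round(c,1),np.round(s,1),round((a+90)%180-90,1) # long-axis angle, mm deg
def snap(n,tag):
    cm=manip.camera_model(n); p,d=manip.snapshot(n); cv2.imwrite(f"pics/{tag}.png",p[:,:,::-1]); return cm,p,d
def pose(cm=None):
    s=manip.sense(); m=R.from_quat(s['tool_rot']).as_matrix()
    print('t',round(s['t'],2),'tcp',s['tcp_pos'].round(4),'yaxis',round(np.degrees(np.arctan2(m[1,1],m[0,1])),2),'z',m[:,2].round(3),'gap',round(s['finger_gap'],3),'F',s['force'].round(1),s['gripper_force']); return s,m
E
python3 - <<'E'
from h import *
for n in("top","scene"):
    p=np.load(f"pics/{n}0.npz")['p']; cm=manip.camera_model(n)
    hsv=cv2.cvtColor(p,cv2.COLOR_RGB2HSV); g=cv2.inRange(hsv,(60,70,20),(90,255,255))
    g=cv2.morphologyEx(g,cv2.MORPH_CLOSE,np.ones((3,3)))
    for b in blobs(g,100): print(n,'green',b.mean(0).round(),rect(ray(cm,b,.006)))
    dk=cv2.cvtColor(p,cv2.COLOR_RGB2GRAY)<80
    for b in blobs(dk,60,2000): print(n,'dark',b.mean(0).round(),rect(ray(cm,b,.024)))
    print(ray(cm,[[234,225],[194,225]] if n=="top" else [[420,341],[467,377]],.05).round(3))
s,m=pose(); print(m.round(3)); print(R.from_quat(manip.camera_model('wrist')['attitude']).as_matrix().round(3),manip.camera_model('wrist'))
E
```

```text
top green [358. 279.] (array([ 443.7, -142.7]), array([98.6, 60.1]), -88.9)
top green [392. 208.] (array([ 643.8, -226.4]), array([99.1, 61.8]), -72.2)
top dark [461. 351.] (array([ 254.4, -411.3]), array([56.3, 41.9]), -88.9)
top dark [360. 278.] (array([ 443.3, -141.5]), array([102.9,  64.6]), -88.9)
top dark [478. 242.] (array([ 547.8, -460.8]), array([140.6, 108.8]), -0.4)
top dark [239. 202.] (array([644. , 193.2]), array([110.7,  16.4]), 78.7)
top dark [390. 206.] (array([ 640.1, -222.3]), array([106.7,  66.6]), -72.8)
top dark [435. 158.] (array([ 778. , -344.6]), array([107.5,  65.4]), -25.3)
top dark [185. 124.] (array([861.7, 349.6]), array([97.4, 25.5]), -54.1)
[[0.578 0.199 0.05 ]
 [0.576 0.306 0.05 ]]
scene green [228. 260.] (array([ 643.9, -220.6]), array([107.7,  67.7]), -72.3)
scene green [316. 221.] (array([ 444. , -137.3]), array([106.4,  68. ]), -88.9)
scene dark [231. 394.] (array([863.9,  -7. ]), array([164.8,   8.6]), -14.6)
scene dark [394. 368.] (array([646.9, 198.4]), array([109.6,  15.7]), 78.6)
scene dark [ 87. 341.] (array([ 960.5, -301.7]), array([115.9, 
[... 455 characters left out ...]
y([57.4, 19.6]), 89.7)
scene dark [283. 116.] (array([ 251., -410.]), array([82.2, 69.7]), -88.3)
scene dark [578. 100.] (array([-292.4,  173. ]), array([354.4,  53. ]), 89.9)
[[0.583 0.213 0.05 ]
 [0.591 0.316 0.05 ]]
t 0.1 tcp [0.1944 0.5935 0.303 ] yaxis 71.85 z [-0.001 -0.002 -1.   ] gap 1.003 F [-0.2  0.2  0.2] 0.0
[[-0.95   0.312 -0.001]
 [ 0.312  0.95  -0.002]
 [ 0.    -0.002 -1.   ]]
[[ 0.312 -0.908 -0.281]
 [ 0.95   0.297  0.094]
 [-0.002 -0.297  0.955]] {'fx': 393.55716915262184, 'fy': 393.55716915262184, 'cx': 320.05630786784786, 'cy': 238.08649296670148, 'origin': array([0.1220095 , 0.61875273, 0.37269562]), 'attitude': array([-0.12207288, -0.0872593 ,  0.5800505 ,  0.80064064])}
```

```bash
python3 -m crank '[{"dp":[0,0,0],"delta_rot":[0,0,-0.019],"fingers":1},{"dp":[-0.064,-0.04,0],"delta_rot":[0,0,0],"fingers":1},{"dp":[-0.064,-0.04,0],"delta_rot":[0,0,0],"fingers":1},{"dp":[-0.064,-0.04,0],"delta_rot":[0,0,0],"fingers":1},{"dp":[-0.064,-0.04,0],"delta_rot":[0,0,0],"fingers":1},{"dp":[-0.064,-0.04,0],"delta_rot":[0,0,0],"fingers":1},{"dp":[-0.064,-0.04,0],"delta_rot":[0,0,0],"fingers":1},{"dp":[-0.064,-0.04,0],"delta_rot":[0,0,0],"fingers":1},{"dp":[-0.064,-0.04,0],"delta_rot":[0,0,0],"fingers":1},{"dp":[-0.064,-0.04,0],"delta_rot":[0,0,0],"fingers":1},{"dp":[-0.064,-0.04,0],"delta_rot":[0,0,0],"fingers":1},{"dp":[-0.064,-0.04,0],"delta_rot":[0,0,0],"fingers":1}]' 60
python3 -m crank '[{"dp":[-0.064,-0.04,0],"delta_rot":[0,0,0],"fingers":1},{"dp":[-0.064,-0.04,0],"delta_rot":[0,0,0],"fingers":1},{"dp":[-0.064,-0.04,0],"delta_rot":[0,0,0],"fingers":1},{"dp":[-0.064,-0.04,0],"delta_rot":[0,0,0],"fingers":1},{"dp":[0,0,0],"delta_rot":[0,0,0],"fingers":1},{"dp":[0,0,0],"delta_rot":[0,0,0],"fingers":1}]'
python3 - <<'E'
from h import *
pose(); cm,p,d=snap("wrist","w1"); np.savez("pics/w1.npz",p=p,d=d,cm=cm,allow_pickle=True); pose()
dk=cv2.cvtColor(p,cv2.COLOR_RGB2GRAY)<80
for b in blobs(dk,300,20000): print(b.mean(0).round(),rect(ray(cm,b,.024)))
E
```

```text
t: 1.1
tcp_pos: [0.4976, 0.3075, 0.3035]
tool_rot: [0.099, 0.995, -0.0, -0.0]
force: [-0.2, 0.0, -0.9]
finger_gap: 1.0
gripper_force: 0.0
t: 1.6
tcp_pos: [0.6078, 0.2035, 0.3031]
tool_rot: [0.1, 0.995, -0.0, -0.0]
force: [-0.5, 1.1, -0.4]
finger_gap: 1.003
gripper_force: 0.0
t 1.6 tcp [0.6078 0.2035 0.3031] yaxis 78.47 z [-0.001 -0.    -1.   ] gap 1.003 F [-0.5  1.1 -0.4] 0.0
t 1.65 tcp [0.6064 0.2048 0.303 ] yaxis 78.58 z [-0.002  0.    -1.   ] gap 0.999 F [-0.9  0.8  0.1] 0.0
[321. 244.] (array([644.5, 198.3]), array([108.2,  14.7]), 78.5)
[ 61. 263.] (array([615.8, -45.9]), array([52.9, 34.6]), 11.8)
```

View pics/w1.png

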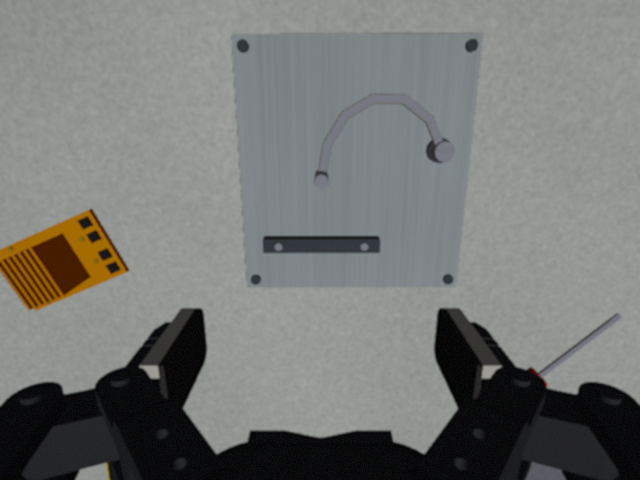

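The wrist view shows the bar centre at (321,244), the pin tip at (321,178) and the pivot at (441,151), which fits the seat axes. Next I move over the heatsink board.

```bash
python3 -m crank '[{"dp":[0,0,0],"delta_rot":[0,0,-0.0162],"fingers":1},{"dp":[0,0,0],"delta_rot":[0,0,-0.0162],"fingers":1},{"dp":[0,0,0],"delta_rot":[0,0,-0.0162],"fingers":1},{"dp":[0,0,0],"delta_rot":[0,0,-0.0162],"fingers":1},{"dp":[0,0,0],"delta_rot":[0,0,-0.0162],"fingers":1},{"dp":[0.017,-0.076,0.018],"delta_rot":[0,0,0],"fingers":1},{"dp":[0.017,-0.076,0.018],"delta_rot":[0,0,0],"fingers":1},{"dp":[0.017,-0.076,0.018],"delta_rot":[0,0,0],"fingers":1},{"dp":[0.017,-0.076,0.018],"delta_rot":[0,0,0],"fingers":1},{"dp":[0.017,-0.076,0.018],"delta_rot":[0,0,0],"fingers":1},{"dp":[0.017,-0.076,0.018],"delta_rot":[0,0,0],"fingers":1},{"dp":[0.017,-0.076,0.018],"delta_rot":[0,0,0],"fingers":1}]'
python3 -m crank '[{"dp":[0.017,-0.076,0.018],"delta_rot":[0,0,0],"fingers":1},{"dp":[0.017,-0.076,0.018],"delta_rot":[0,0,0],"fingers":1},{"dp":[0.017,-0.076,0.018],"delta_rot":[0,0,0],"fingers":1},{"dp":[0.017,-0.076,0.018],"delta_rot":[0,0,0],"fingers":1},{"dp":[0,0,0],"delta_rot":[0,0,0],"fingers":1},{"dp":[0,0,0],"delta_rot":[0,0,0],"fingers":1}]'
python3 - <<'E'
from h import *
z=np.load("pics/w1.npz",allow_pickle=True); c1=z['cm'].item()
print('pin',ray(c1,[[320.5,176.5]],.052)*1000,'pivot depth',z['d'][178,320])
cm,p,d=snap("wrist","w2"); s,m=pose()
hsv=cv2.cvtColor(p,cv2.COLOR_RGB2HSV); g=cv2.inRange(hsv,(60,70,20),(90,255,255))
g=cv2.morphologyEx(g,cv2.MORPH_CLOSE,np.ones((5,5)))
for b in blobs(g,800): print(b.mean(0).round(),rect(ray(cm,b,.006)))
# heatsink top from depth
v,u=np.where(d>0); q=np.c_[(u-cm['cx'])/cm['fx'],-(v-cm['cy'])/cm['fy'],-np.ones(len(u))]*d[v,u][:,None]
W=R.from_quat(cm['attitude']).apply(q)+cm['origin']
k=(W[:,2]>.043)&(W[:,2]<.056)&(np.hypot(W[:,0]-.643,W[:,1]+.223)<.06); print(k.sum(),rect(W[k]),np.median(W[k,2]))
E
```

```text
t: 2.65
tcp_pos: [0.6305, -0.0655, 0.2405]
tool_rot: [-0.156, 0.988, 0.0, -0.0]
force: [1.1, -0.2, 0.6]
finger_gap: 1.003
gripper_force: 0.0
t: 3.15
tcp_pos: [0.6449, -0.2215, 0.2038]
tool_rot: [-0.154, 0.988, 0.001, -0.001]
force: [-0.8, 0.3, 0.1]
finger_gap: 1.003
gripper_force: 0.0
pin [[579.23435153 211.13954051  52.        ]] pivot depth 0.32142293
t 3.2 tcp [ 0.645  -0.2199  0.2043] yaxis 107.83 z [-0.002  0.002 -1.   ] gap 1.004 F [ 0.3  0.6 -0.4] 0.0
[318. 221.] (array([ 645.3, -221.8]), array([108.5,  68.9]), -72.3)
[552.  16.] (array([ 468.4, -132.1]), array([95.5, 26.3]), -89.0)
2551 (array([ 646. , -221.3]), array([50.7, 38.1]), 17.4) 0.049611821031969455
```

View pics/w2.png

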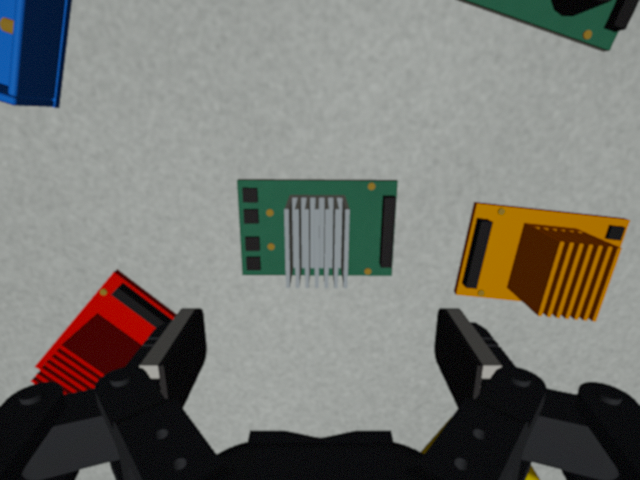

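The picture shows the heatsink board at (318,227), with its heatsink lined up with the gripper. I can descend and grip.

```bash
python3 -m crank '[{"dp":[0,-0.003,0.06],"delta_rot":[0,0,0],"fingers":1},{"dp":[0,0,0.06],"delta_rot":[0,0,0],"fingers":1},{"dp":[0,0,0.06],"delta_rot":[0,0,0],"fingers":1},{"dp":[0,0,0.04],"delta_rot":[0,0,0],"fingers":1},{"dp":[0,0,0.024],"delta_rot":[0,0,0],"fingers":1},{"dp":[0,0,0],"delta_rot":[0,0,0],"fingers":0.5},{"dp":[0,0,0],"delta_rot":[0,0,0],"fingers":-1},{"dp":[0,0,0],"delta_rot":[0,0,0],"fingers":-1},{"dp":[0,0,0],"delta_rot":[0,0,0],"fingers":-1},{"dp":[0,0,0],"delta_rot":[0,0,0],"fingers":-1},{"dp":[0,0,0],"delta_rot":[0,0,0],"fingers":-1},{"dp":[0,0,0],"delta_rot":[0,0,0],"fingers":-1}]' 80; python3 -c "
from h import *;pose()"
```

```text
t: 4.2
tcp_pos: [0.6475, -0.223, 0.0853]
tool_rot: [-0.155, 0.988, -0.001, 0.002]
force: [0.7, 0.4, 7.0]
finger_gap: 0.436
gripper_force: 81.2
t 4.2 tcp [ 0.6475 -0.223   0.0853] yaxis 107.83 z [ 0.004 -0.002 -1.   ] gap 0.436 F [0.7 0.4 7. ] 81.17000699043274
```

```bash
python3 -m crank '[{"dp":[0,0,-0.04],"delta_rot":[0,0,0],"fingers":-1},{"dp":[0,0,-0.06],"delta_rot":[0,0,0.0163],"fingers":-1},{"dp":[0,0,-0.06],"delta_rot":[0,0,0.0163],"fingers":-1},{"dp":[0,0,-0.04],"delta_rot":[0,0,0.0163],"fingers":-1},{"dp":[0,0,0],"delta_rot":[0,0,0.0163],"fingers":-1},{"dp":[0,0,0],"delta_rot":[0,0,0.0163],"fingers":-1},{"dp":[0.018,0.075,0],"delta_rot":[0,0,0],"fingers":-1},{"dp":[0.018,0.075,0],"delta_rot":[0,0,0],"fingers":-1},{"dp":[0.018,0.075,0],"delta_rot":[0,0,0],"fingers":-1},{"dp":[0.018,0.075,0],"delta_rot":[0,0,0],"fingers":-1},{"dp":[0.018,0.075,0],"delta_rot":[0,0,0],"fingers":-1},{"dp":[0.018,0.075,0],"delta_rot":[0,0,0],"fingers":-1}]'
python3 -m crank '[{"dp":[0.018,0.075,0],"delta_rot":[0,0,0],"fingers":-1},{"dp":[0.018,0.075,0],"delta_rot":[0,0,0],"fingers":-1},{"dp":[0.018,0.075,0],"delta_rot":[0,0,0],"fingers":-1},{"dp":[0.018,0.075,0],"delta_rot":[0,0,0],"fingers":-1},{"dp":[0.018,0.075,0],"delta_rot":[0,0,0],"fingers":-1},{"dp":[0,0,0],"delta_rot":[0,0,0],"fingers":-1},{"dp":[0,0,0],"delta_rot":[0,0,0],"fingers":-1},{"dp":[0,0,0],"delta_rot":[0,0,0],"fingers":-1}]'
python3 - <<'E'
from h import *
cm,p,d=snap("wrist","w3"); s,m=pose(); np.savez("pics/w3.npz",d=d)
hsv=cv2.cvtColor(p,cv2.COLOR_RGB2HSV); g=cv2.inRange(hsv,(60,70,20),(90,255,255))
v,u=np.where((g>0)&(d>0)); q=np.c_[(u-cm['cx'])/cm['fx'],-(v-cm['cy'])/cm['fy'],-np.ones(len(u))]*d[v,u][:,None]
W=R.from_quat(cm['attitude']).apply(q)+cm['origin']; T=(W-s['tcp_pos'])@m
A=np.c_[T[:,:2],np.ones(len(T))]; k=np.abs(T[:,2]-np.median(T[:,2]))<.006
print('plane z=ax+by+c',np.linalg.lstsq(A[k],T[k,2],rcond=None)[0],'n',k.sum()); print('rect tool',rect(T[k]),T[k].min(0),T[k].max(0))
E
```

```text
t: 5.2
tcp_pos: [0.6372, 0.0104, 0.1829]
tool_rot: [0.1, 0.995, 0.0, -0.0]
force: [1.3, 0.0, -1.9]
finger_gap: 0.432
gripper_force: 80.7
t: 5.87
tcp_pos: [0.6308, 0.2015, 0.1827]
tool_rot: [0.1, 0.995, -0.0, -0.0]
force: [0.3, 0.0, -2.0]
finger_gap: 0.436
gripper_force: 81.1
t 5.92 tcp [0.631  0.2006 0.1827] yaxis 78.48 z [-0.001 -0.001 -1.   ] gap 0.436 F [-0.2 -0.4 -1.4] 81.06805801391602
plane z=ax+by+c [ 0.00267484 -0.00077746  0.07951292] n 14769
rect tool (array([2.7, 2.3]), array([109.9,  70. ]), -89.8) [-0.03229282 -0.05262625  0.07361947] [0.03787582 0.05733431 0.08283408]
```

View pics/w3.png

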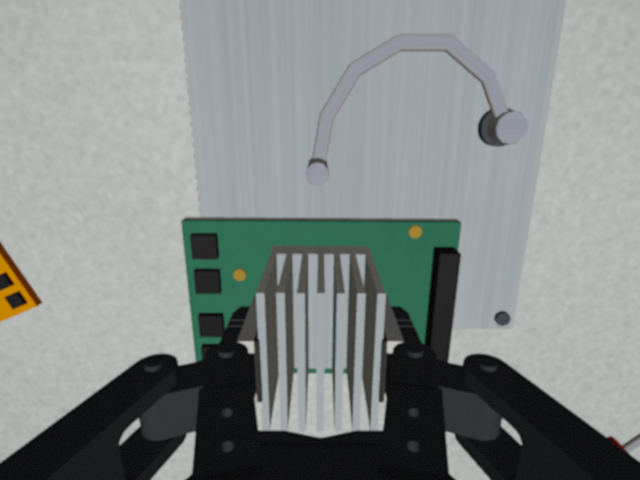

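The picture shows the board held level at (320,295), and the pin at (317,172) lies clear of its long edge. I descend to 20 mm above the deck, then push the pin.

```bash
python3 -m crank '[{"dp":[0,-0.0036,0.05],"delta_rot":[0,0,0],"fingers":-1},{"dp":[0,0,0.05],"delta_rot":[0,0,0],"fingers":-1},{"dp":[0,0,0.03],"delta_rot":[0,0,0],"fingers":-1},{"dp":[0,0,0],"delta_rot":[0,0,0],"fingers":-1},{"dp":[0.012,0,0],"delta_rot":[0,0,0],"fingers":-1},{"dp":[0.012,0,0],"delta_rot":[0,0,0],"fingers":-1},{"dp":[0.012,0,0],"delta_rot":[0,0,0],"fingers":-1},{"dp":[0.012,0,0],"delta_rot":[0,0,0],"fingers":-1},{"dp":[0.012,0,0],"delta_rot":[0,0,0],"fingers":-1},{"dp":[0.0114,0,0],"delta_rot":[0,0,0],"fingers":-1},{"dp":[0,0,0],"delta_rot":[0,0,0],"fingers":-1},{"dp":[0,0,0],"delta_rot":[0,0,0],"fingers":-1}]'
python3 - <<'E'
from h import *
cm,p,d=snap("wrist","w4"); s,m=pose()
a=np.radians(-11.5); D=s['tcp_pos'][:2]*1000-[603.3,206.7]; print('tcp seat',D@[np.cos(a),np.sin(a)],D@[-np.sin(a),np.cos(a)])
E
```

```text
t: 6.92
tcp_pos: [0.5983, 0.206, 0.1205]
tool_rot: [0.1, 0.995, -0.0, 0.004]
force: [4.1, -3.3, -1.4]
finger_gap: 0.435
gripper_force: 81.0
t 6.97 tcp [0.5986 0.206  0.1205] yaxis 78.57 z [ 0.008 -0.001 -1.   ] gap 0.435 F [ 3.9 -4.9 -1.1] 80.98347544670105
tcp seat -4.451004335203471 -1.6671291860824202
```

View pics/w4.png

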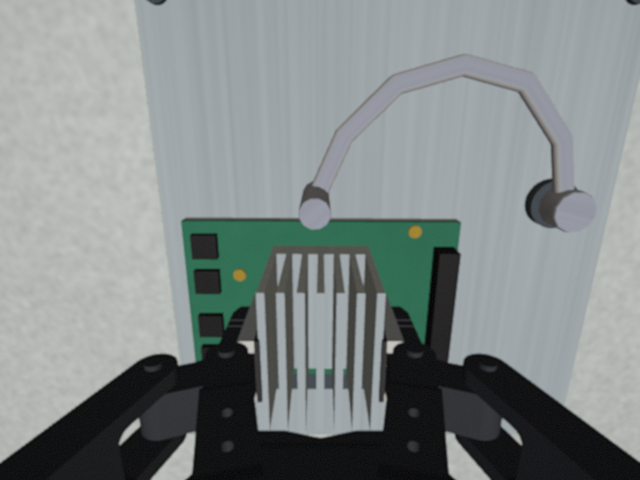

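The pin rests against the board's long edge at (315,212) and the arm is being pushed back. I push a little farther and lower.

```bash
python3 -m crank '[{"dp":[0.01,0,0],"delta_rot":[0,0,0],"fingers":-1},{"dp":[0,0,0],"delta_rot":[0,0,0],"fingers":-1},{"dp":[0,0,0.014],"delta_rot":[0,0,0],"fingers":-1},{"dp":[0,0,0.014],"delta_rot":[0,0,0],"fingers":-1},{"dp":[0,0,0.014],"delta_rot":[0,0,0],"fingers":-1},{"dp":[0,0,0],"delta_rot":[0,0,0],"fingers":-1},{"dp":[0,0,0],"delta_rot":[0,0,0],"fingers":-1},{"dp":[0,0,0],"delta_rot":[0,0,0],"fingers":-1}]'
cat >> h.py <<'E'
def seatpos():
    s,m=pose(); a=np.radians(-11.5); D=s['tcp_pos'][:2]*1000-[603.3,206.7]
    print('tcp seat',D@[np.cos(a),np.sin(a)],D@[-np.sin(a),np.cos(a)])
E
python3 -c "
from h import *
seatpos()"
```

```text
t: 7.63
tcp_pos: [0.594, 0.2083, 0.0985]
tool_rot: [0.1, 0.995, 0.001, 0.004]
force: [5.0, 0.1, -4.8]
finger_gap: 0.439
gripper_force: 80.7
t 7.63 tcp [0.594  0.2083 0.0985] yaxis 78.46 z [ 0.009  0.002 -1.   ] gap 0.439 F [ 5.   0.1 -4.8] 80.7275140285492
tcp seat -9.393369689299707 -0.3044201933336436
```

```bash
python3 -m crank '[{"dp":[0,0,0.005],"delta_rot":[0,0,0],"fingers":-1},{"dp":[0,0,0],"delta_rot":[0,0,0],"fingers":-1},{"dp":[0,0,0],"delta_rot":[0,0,0],"fingers":-1}]'
python3 -c "
from h import *
seatpos(); cm,p,d=snap('wrist','w5')"
```

```text
t: 7.88
tcp_pos: [0.5944, 0.2083, 0.0976]
tool_rot: [0.1, 0.995, 0.001, 0.005]
force: [5.2, 0.2, 6.6]
finger_gap: 0.439
gripper_force: 81.9
t 7.88 tcp [0.5944 0.2083 0.0976] yaxis 78.49 z [ 0.009  0.001 -1.   ] gap 0.439 F [5.2 0.2 6.6] 81.93286657333374
tcp seat -9.074307520144863 -0.191658155351479
```

View pics/w5.png

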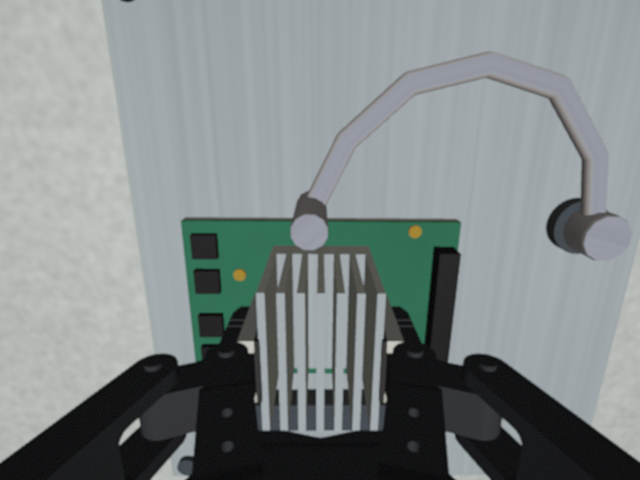

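The board is down on the deck and the pin bears on its edge at (308,230). Next I slide it to the fixed edge.

```bash
python3 -m crank '[{"dp":[-0.008,-0.001,0],"delta_rot":[0,0,0],"fingers":-1},{"dp":[-0.008,-0.001,0],"delta_rot":[0,0,0],"fingers":-1},{"dp":[-0.008,-0.001,0],"delta_rot":[0,0,0],"fingers":-1},{"dp":[-0.006,0,0],"delta_rot":[0,0,0],"fingers":-1},{"dp":[0,0,0],"delta_rot":[0,0,0],"fingers":-1},{"dp":[0,0,0],"delta_rot":[0,0,0],"fingers":-1},{"dp":[0,0,0],"delta_rot":[0,0,0],"fingers":-1}]'
python3 -c "
from h import *
seatpos()"
```

```text
t: 8.52
tcp_pos: [0.6065, 0.2049, 0.0975]
tool_rot: [0.101, 0.995, 0.002, 0.002]
force: [1.0, 3.8, 9.1]
finger_gap: 0.437
gripper_force: 82.5
t 8.52 tcp [0.6065 0.2049 0.0975] yaxis 78.39 z [ 0.004  0.003 -1.   ] gap 0.437 F [1.  3.8 9.1] 82.53968596458435
tcp seat 3.4644838372592246 -1.1016445974016584
```

```bash
python3 -m crank '[{"dp":[-0.006,0,0],"delta_rot":[0,0,0],"fingers":-1},{"dp":[0,0,0],"delta_rot":[0,0,0],"fingers":-1},{"dp":[0,0,0],"delta_rot":[0,0,0],"fingers":-1}]'
python3 -c "
from h import *
seatpos()"
```

```text
t: 8.77
tcp_pos: [0.6071, 0.2048, 0.0974]
tool_rot: [0.101, 0.995, 0.001, -0.001]
force: [-4.4, 4.6, 13.0]
finger_gap: 0.435
gripper_force: 83.0
t 8.77 tcp [0.6071 0.2048 0.0974] yaxis 78.4 z [-0.001  0.003 -1.   ] gap 0.435 F [-4.4  4.6 13. ] 82.95311450958252
tcp seat 4.142679203079325 -1.0628500395697669
```

Contact with the bar is confirmed: a 3 mm command gave 0.6 mm of motion. Now I release and retreat.

```bash
python3 -m crank '[{"dp":[0,0,0],"delta_rot":[0,0,0],"fingers":0.1},{"dp":[0,0,0],"delta_rot":[0,0,0],"fingers":0.3},{"dp":[0,0,0],"delta_rot":[0,0,0],"fingers":0.5},{"dp":[0,0,0],"delta_rot":[0,0,0],"fingers":0.5},{"dp":[0,0,-0.03],"delta_rot":[0,0,0],"fingers":0.5},{"dp":[0,0,-0.06],"delta_rot":[0,0,0],"fingers":0.5},{"dp":[0,0,-0.08],"delta_rot":[0,0,0],"fingers":0.5},{"dp":[0,0,-0.08],"delta_rot":[0,0,0],"fingers":0.5},{"dp":[0,0,-0.08],"delta_rot":[0,0,0],"fingers":0.5},{"dp":[0,0,-0.06],"delta_rot":[0,0,0],"fingers":0.5},{"dp":[0,0,0],"delta_rot":[0,0,0],"fingers":0.5},{"dp":[0,0,0],"delta_rot":[0,0,0],"fingers":0.5}]'
python3 - <<'E'
from h import *
seatpos(); cm,p,d=snap("wrist","w6")
hsv=cv2.cvtColor(p,cv2.COLOR_RGB2HSV); g=cv2.morphologyEx(cv2.inRange(hsv,(60,70,20),(90,255,255)),cv2.MORPH_CLOSE,np.ones((5,5)))
for b in blobs(g,800): print(b.mean(0).round(),rect(ray(cm,b,.018)))
E
```

```text
t: 9.77
tcp_pos: [0.6091, 0.2028, 0.2917]
tool_rot: [0.1, 0.995, 0.001, 0.002]
force: [-0.2, -0.2, -0.8]
finger_gap: 0.747
gripper_force: 0.0
t 9.77 tcp [0.6091 0.2028 0.2917] yaxis 78.49 z [ 0.004  0.001 -1.   ] gap 0.747 F [-0.2 -0.2 -0.8] 0.0
tcp seat 6.441798346984905 -2.64527198280794
[322. 194.] (array([606.4, 206.6]), array([108.8,  69.5]), 78.5)
```

View pics/w6.png

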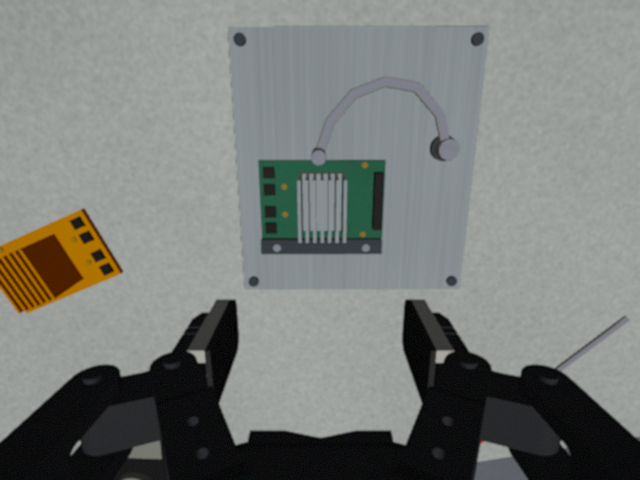

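The board sits flush against the bar at (322,240), parallel to it and about centred, with the pin pressing its other edge at (319,157).

```bash
python3 -c "
from station import manip
print(manip.sign_off())"
```

```text
the job is handed in; nothing more can be done
None
```

The heatsink board is clamped in the holder, flat on the deck, flush against the fixed edge, about centred and held by the sprung arm; I left the capacitor board alone and handed the job in at about 10 s, with no verdict returned.

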